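# Put the setting blocks away in the locked rack

### The job

Put the setting blocks away: slide the keeper bar of the storage rack fully open, return every block that is on the bench, upright, to the bay whose label shows the shape of its foot, sliding it in under the roof until it is fully home against the back stop, and then slide the keeper bar fully shut again. Leave everything else on the bench where it is.

Things in the scene. Friction and masses are not known exactly. Their poses are not given: they have to be found in the camera images.
- block_round: setting block: a steel foot, a round disc 64 mm across, 26 mm thick, with an upright wooden grip post 24 x 24 mm centred on it (sides along its x and y), 92 mm tall in all. Origin: centre of its underside, z up. May be absent (None from the start)
- home_round (a point): underside centre of the round block when fully home, foot against the back stop of its bay. x points into the bay, z up. Its bay is told by a white outline of that foot on the black label plate on top of its closed end. The mouth is 40 mm before this point along -x; the lane is 74 mm wide between its walls
- block_square: setting block: a steel foot, a square plate 60 x 60 mm, 26 mm thick, with an upright wooden grip post 24 x 24 mm centred on it (sides along its x and y), 92 mm tall in all. Origin: centre of its underside, z up. May be absent (None from the start)
- home_square (a point): underside centre of the square block when fully home, foot against the back stop of its bay. x points into the bay, z up. Its bay is told by a white outline of that foot on the black label plate on top of its closed end. The mouth is 38 mm before this point along -x; the lane is 72 mm wide between its walls
- block_cross: setting block: a steel foot, a plus-shaped cross, arms 66 mm tip to tip and 24 mm wide, along its x and y, 26 mm thick, with an upright wooden grip post 24 x 24 mm centred on it (sides along its x and y), 92 mm tall in all. Origin: centre of its underside, z up. May be absent (None from the start)
- home_cross (a point): underside centre of the cross block when fully home, foot against the back stop of its bay. x points into the bay, z up. Its bay is told by a white outline of that foot on the black label plate on top of its closed end. The mouth is 41 mm before this point along -x; the lane is 76 mm wide between its walls
- block_oblong: setting block: a steel foot, an oblong plate 66 mm (its x) by 44 mm (its y), 26 mm thick, with an upright wooden grip post 24 x 24 mm centred on it (sides along its x and y), 92 mm tall in all. Origin: centre of its underside, z up. May be absent (None from the start)
- home_oblong (a point): underside centre of the oblong block when fully home, foot against the back stop of its bay. x points into the bay, z up. Its bay is told by a white outline of that foot on the black label plate on top of its closed end. The mouth is 41 mm before this point along -x; the lane is 56 mm wide between its walls
- block_small: setting block: a steel foot, a small round disc 46 mm across, 26 mm thick, with an upright wooden grip post 24 x 24 mm centred on it (sides along its x and y), 92 mm tall in all. Origin: centre of its underside, z up. May be absent (None from the start)
- home_small (a point): underside centre of the small block when fully home, foot against the back stop of its bay. x points into the bay, z up. Its bay is told by a white outline of that foot on the black label plate on top of its closed end. The mouth is 31 mm before this point along -x; the lane is 58 mm wide between its walls
- keeper (a joint): keeper bar along the front of the rack, slides along the rack's y: 0 = shut (a tooth stands in the middle of every bay mouth), 0.048 m = fully open (teeth between the mouths). The bar is 10 mm high, its centre line 10 mm before the mouths; teeth 18 mm wide, up to 44 mm above the bench, 96 mm apart
- keeper_grip (a point): grip point on the keeper bar's upright handle, which is 18 mm (x) by 24 mm (y) and reaches 95 mm above the bench; this point lies 75 mm above the bench, on its axis. Axes are the rack's: +y is the opening direction, x points into the bays
- rack: fixed storage rack: five bays in a row, each 96 mm wide, in changing order, mouths towards the robot. Lane floor 12 mm, roof underside 50 mm, roof top 56 mm above the bench; a 34 mm slit along the middle of each roof, open at the mouth, lets the post through. Origin on the bench below the middle of the row, 52 mm behind the mouths; x points into the bays, y towards the handle
- spray: bystander, to be left alone: green spray bottle, 66 mm across, 190 mm tall
- tin: bystander, to be left alone: white tin, 90 mm across, 90 mm tall
- compound_bar: bystander, to be left alone: bar of polishing compound, 50 x 120 x 35 mm
- wrench: bystander, to be left alone: wrench lying on the bench
- driver: bystander, to be left alone: screwdriver lying on the bench
- stone: bystander, to be left alone: sharpening stone 150 x 50 x 25 mm
- jar: bystander, to be left alone: white jar, 60 mm across, 75 mm tall
Not all that is in view belongs to the job. What is shaped like the block_round but blue or pink is not meant.

How it is judged:
By the outcome, as a careful person would: the job done as asked, in the order asked, and still so for the second after the job is handed in, with the robot touching nothing.
Of block_round, block_square, block_cross, block_oblong, block_small only 4 to 5 are there at a start; the rules pass over those that are not, and their reading is None.
At some moment in a run one of block_round, block_square, block_cross, block_oblong, block_small may be knocked a few centimetres aside while the robot is not near it.
It also fails if it takes over 210 s, if anything falls off the work surface, if the arm or the gripper's body presses on something with over 40 N, if the wrist force passes 120 N, or if a joint passes its speed limit or range.

### The arm

A 6-joint arm with a two-finger parallel gripper is mounted at the origin on the work surface. World frame = base frame: x ahead of the robot, y to its left, z up, the work surface at z = 0. Lengths are in m, angles in degrees, forces in N, time in s.
With the tool pointing down it reaches from about 0.325 to 0.775 m from the base axis. Payload 5.5 kg.
Tool frame: the origin (TCP) lies at the centre of the arm's flange, where the gripper is bolted on; the fingertips stand 182 mm ahead of it and the grasp point (between the pads) lies 163 mm ahead of it; z points along the fingers, y is the line along which they close (so a half turn about z gives the same grasp; the last joint's range is limited). The gripper opens to 88 mm and grips with 3 to 60 N. Pads are 20 mm wide; open, the fingers measure 115 mm over their backs; the gripper's body (75 mm by 178 mm) begins 61 mm behind the grasp point.
Start: joints at [64.074, 5.22, 70.514, -0, 104.267, -3.249], TCP at [0.231, 0.554, 0.405] pointing down, gripper open.
Joint ranges: [-164.24, 164.24], [-49.07, 125.15], [9.68, 141.18], [-86.29, 266.29], [3.28, 154.24], [-151.56, 151.56]. Speed limits (degrees/s): [147.25, 147.25, 172.46, 180, 180, 180].

### API

Orientations are given as [roll, pitch, yaw] about the fixed x, y, z axes, in that order (R = Rz(yaw) Ry(pitch) Rx(roll)).
In Python, from station import r gives the robot as it stands. The module is installed in compiled form; this text tells all that it offers. Calls block until the motion is done:
- r.reach(position, orientation): joint-space move of the TCP to a pose.
- r.servo_line(position, rotation=None, speed=0.15): straight line of the TCP; rotation=None keeps the orientation; speed is the mean speed in m/s.
- r.move_joints(angles): joint-space move.
- r.let_go() and r.grab(squeeze=None): open the fingers fully, or close them until they stop; squeeze is the grip in N (None keeps the last).
- r.wait(seconds).
- r.inverse_kinematics(position, orientation): joint angles nearest the present ones, or None.
- r.sense(): the state.
- r.snapshot(name): name is "scene" or "top" or "wrist"; returns a dict with "frame" (384x512x3 uint8, red, green, blue), "fx", "fy", "cx", "cy" (pixels), "dist_coeffs" ([k1, k2, p1, p2, k3] as OpenCV has them; the pictures are not rectified), "R" (3x3) and "t" (3): a world point X has camera coordinates R X + t. Camera axes: x right, y down, z forward; pixel columns grow to the right and rows downward; lengths in m; the calibration is good to about 2 mm. A picture is of the moment at which its call begins. There is no depth.
A pose or a line that the arm cannot do raises r.IKError and nothing moves.
- r.hand_in(): hands the job in; it is judged then, once.
The state is a dict: "clock": time; "joints": joint angles; "joint_vel": joint speeds; "joint_torque": joint torques, N m; "tcp_pos": TCP position; "orientation": TCP orientation; "contact_force": force on the tool from outside, world axes, zero at the start; "torque": the same for the moment, N m; "opening": finger opening in m; "gripper_force": force on a finger pad.
Only numpy, scipy, OpenCV 4.12 (cv2) and the standard library are available. Lean on these libraries where they do the work, as an engineer would, in place of code of your own. Each camera call takes 0.05 s, during which the arm holds its last target. There are 200 camera calls.

## Working session

There is one attempt and no reset: what is moved stays moved. The work goes in short steps, each a Python script; the robot and the scene stay as the last script left them, time stands still between calls to the robot, and variables do not carry over. Pictures are saved under pics/ and viewed, at most 14 in all, crops included, and the job is handed in when it is done.

```bash
mkdir -p pics; ls; python3 - <<'E'
from station import r
import cv2,pickle
d={}
for n in("scene","top","wrist"):
    s=r.snapshot(n); d[n]=s
    cv2.imwrite(f"pics/{n}0.png",cv2.resize(s["frame"][:,:,::-1],(800,600),interpolation=cv2.INTER_CUBIC))
    print(n,s["fx"],s["cx"],s["cy"],s["dist_coeffs"],s["R"],s["t"])
pickle.dump(d,open("d0.pkl","wb"))
E
```

```text
pics
scene 358.5725735463177 247.28846331480784 193.4108072650745 [-0.09514547  0.          0.          0.          0.        ] [[-0.37679371  0.92610308 -0.018963  ]
 [ 0.67692273  0.26132267 -0.68810325]
 [-0.63229907 -0.27210946 -0.72536496]] [ 0.15621838 -0.27581004  1.4694781 ]
top 401.7271150484835 263.63816411920146 192.59477370310574 [0.03177294 0.         0.         0.         0.        ] [[-0.00774167 -0.99985848 -0.01493602]
 [-0.99808001  0.00864408 -0.06133169]
 [ 0.06145212  0.01443253 -0.99800568]] [0.03847127 0.47024899 1.14554869]
wrist 302.1092279402031 251.254805025793 189.36087166114126 [-0.06870272  0.          0.          0.          0.        ] [[ 0.38490899  0.92294934 -0.00309644]
 [ 0.88194936 -0.36681722  0.29599064]
 [ 0.27204854 -0.11666036 -0.95518582]] [-0.59935569 -0.03645073  0.39235692]
```

View pics/top0.png

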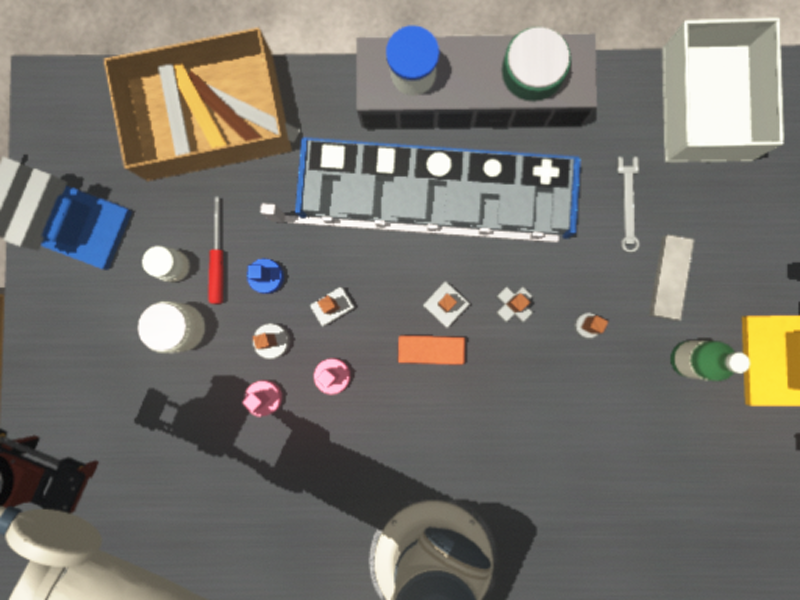

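View pics/scene0.png

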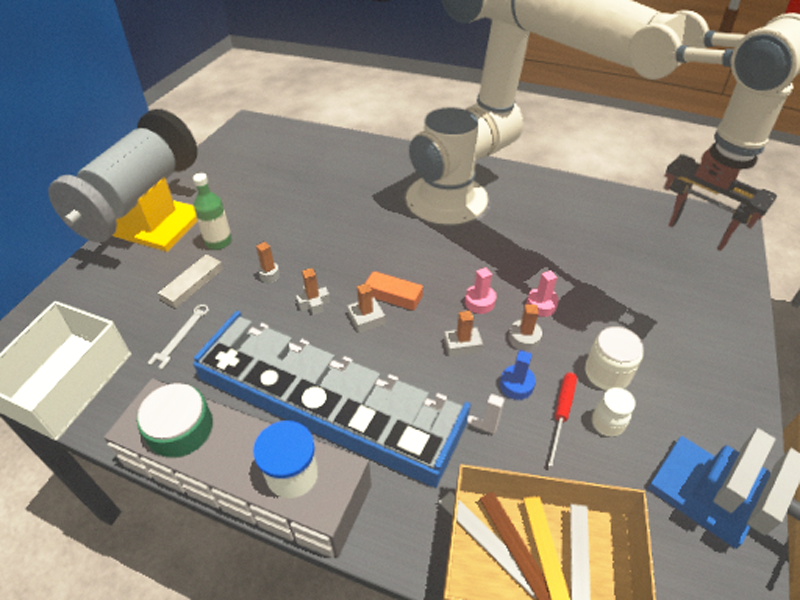

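Seen in the top view (800×600): rack labels from left (+y) to right are square (333,157), oblong (385,160), round (438,163), small (492,167), cross (545,171), with the handle at (268,208). The wood-post blocks are oblong (331,306), square (446,304), cross (516,303), round (270,341) and small (591,325). 

Things that could be mistaken for block_round: blue disc (265,275), pink discs (332,376) and (262,398), and small (591,325). My choice is the steel and wood block at (270,341).

```bash
cat > h.py <<'E'
import numpy as np, cv2
def K(s): return np.array([[s["fx"],0,s["cx"]],[0,s["fy"],s["cy"]],[0,0,1.]])
def w2p(s,X):
    return cv2.projectPoints(np.atleast_2d(np.float64(X)),cv2.Rodrigues(np.array(s["R"]))[0],np.float64(s["t"]),K(s),np.float64(s["dist_coeffs"]))[0][:,0]
def p2w(s,uv,z):
    n=cv2.undistortPoints(np.float64(uv).reshape(-1,1,2),K(s),np.float64(s["dist_coeffs"]))[:,0]
    R=np.array(s["R"]);c=-R.T@np.array(s["t"]); d=np.c_[n,np.ones(len(n))]@R
    return c+d*((z-c[2])/d[:,2])[:,None]
def rect(s,z,x0,x1,y0,y1,m):
    "world-aligned picture at height z: up=+x, left=+y, m metres per pixel"
    h,w=round((x1-x0)/m),round((y1-y0)/m)
    v,u=np.mgrid[:h,:w]; P=np.c_[(x1-(v.ravel()+.5)*m),(y1-(u.ravel()+.5)*m),np.full(h*w,z)]
    q=w2p(s,P).astype(np.float32).reshape(h,w,2)
    return cv2.remap(s["frame"],q[...,0],q[...,1],cv2.INTER_CUBIC)[:,:,::-1].copy()
E
python3 - <<'E'
from h import *; import pickle
d=pickle.load(open("d0.pkl","rb")); s=d["top"]
f=.64
P=np.array([[331,306],[446,304],[516,303],[270,341],[591,325]])*f
print(p2w(s,P,.026).round(3)); 
print("rack corners label z.06",p2w(s,np.array([[302,140],[580,156],[576,236],[298,217],[268,208]])*f,.06).round(3))
cv2.imwrite("pics/blk.png",rect(s,.026,.35,.58,-.28,.32,.00075))
hsv=cv2.cvtColor(s["frame"],cv2.COLOR_RGB2HSV)
m=cv2.inRange(hsv,(3,90,60),(16,255,255)); n,l,st,c=cv2.connectedComponentsWithStats(m)
for i in range(1,n):
    if st[i,4]>25: print(st[i],c[i].round(1),p2w(s,[c[i]],.08).round(3))
E
```

```text
[[ 0.462  0.183  0.026]
 [ 0.464 -0.028  0.026]
 [ 0.464 -0.155  0.026]
 [ 0.399  0.294  0.026]
 [ 0.423 -0.29   0.026]]
rack corners label z.06 [[ 0.76   0.23   0.06 ]
 [ 0.725 -0.268  0.06 ]
 [ 0.581 -0.258  0.06 ]
 [ 0.62   0.237  0.06 ]
 [ 0.637  0.291  0.06 ]]
[  68   19  118   97 2958] [119.1  68.8] [[0.814 0.432 0.08 ]]
[169  28  14  56 169] [175.9  57. ] [[0.846 0.275 0.08 ]]
[115  63  11  35  83] [120.4  80.2] [[0.782 0.428 0.08 ]]
[203 189  14  11  96] [209.6 194.7] [[0.462 0.181 0.08 ]]
[281 188  11  11  81] [286.  193.3] [[ 0.464 -0.027  0.08 ]]
[325 188  15  12 107] [331.8 193.6] [[ 0.462 -0.151  0.08 ]]
[373 202  16  11 135] [380.7 207.2] [[ 0.424 -0.282  0.08 ]]
[162 213  15  10 112] [168.9 217.7] [[0.4   0.292 0.08 ]]
[254 214  44  20 793] [275.8 223.5] [[0.382 0.001 0.08 ]]
```

View pics/blk.png

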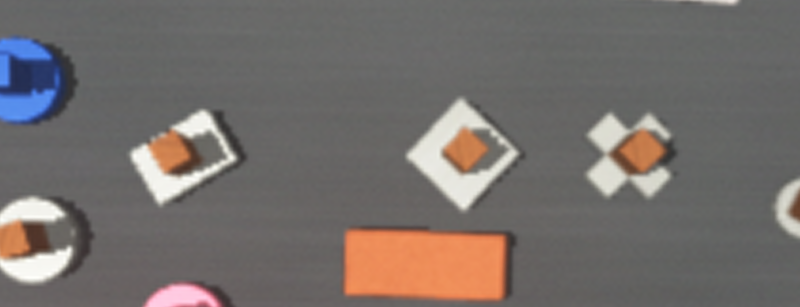

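The crop confirms that all five steel/wood blocks are present. The oblong is at (185,157), square at (464,155), cross at (630,155), round at (38,240) and small at the right edge (797,205). Next I'll take closer wrist views from two poses.

```bash
python3 - <<'E'
from h import *; from station import r; import pickle
o=r.sense()["orientation"]; print(o)
R=np.array(r.snapshot("wrist")["R"]); 
yaw=o[2]+np.degrees(np.arctan2(.11666,.27205)); 
d={}
for k,y in(("L",.15),("R",-.17)):
    r.reach([.45,y,.43],[o[0],o[1],yaw]); r.wait(.3)
    d[k]=s=r.snapshot("wrist"); print(r.sense()["joints"],r.sense()["clock"])
    cv2.imwrite(f"pics/w{k}.png",cv2.resize(s["frame"][:,:,::-1],(800,600),interpolation=cv2.INTER_CUBIC))
pickle.dump(d,open("d1.pkl","wb"))
E
```

```text
[-1.79913935e+02 -3.98096962e-03  1.57320377e+02]
[ 1.43967079e+01 -1.36794701e+01  8.59230249e+01 -8.54400161e-02
  1.07789088e+02 -7.61982353e+01] 2.2333
[-2.46474747e+01 -1.26994296e+01  8.50823265e+01 -8.14002266e-02
  1.07580477e+02 -1.15269247e+02] 3.8
```

View pics/wL.png

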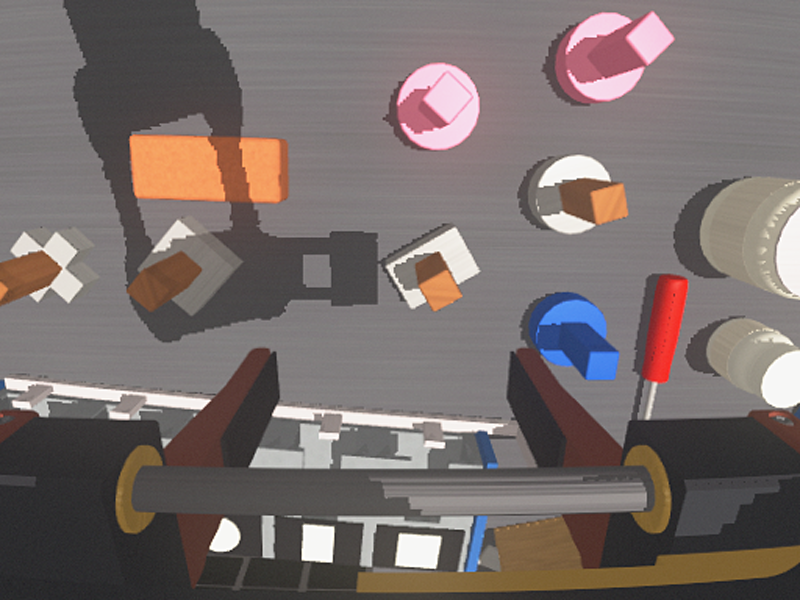

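View pics/wR.png

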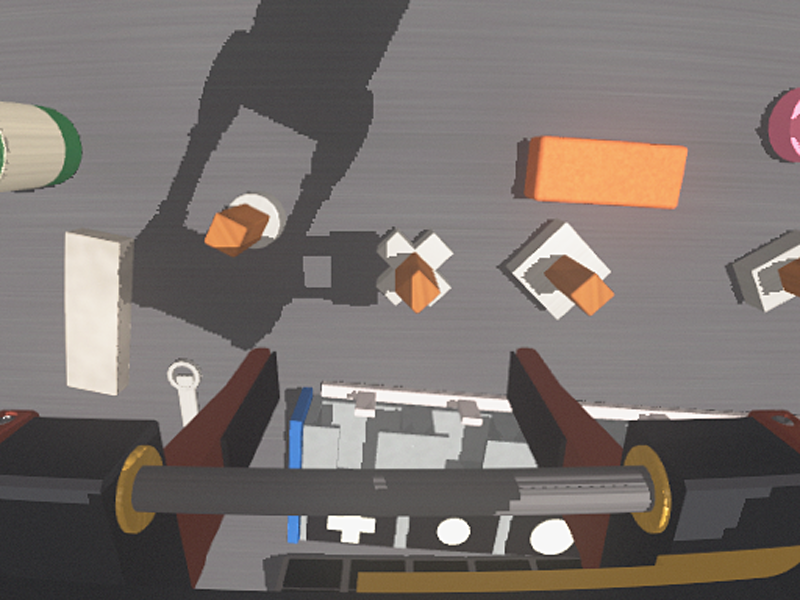

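The wrist views show every block clearly, with image down pointing away from the robot. In wL: oblong (433,267) and round (572,194). In wR: square (560,269), cross (415,267) and small (250,222). I'll overlay fitted models to check, and take rack views from further forward.

```bash
cat >> h.py <<'E'
def rot(p,a): c,s=np.cos(a),np.sin(a); return np.c_[p[:,0]*c-p[:,1]*s,p[:,0]*s+p[:,1]*c]
def box(a,b): return np.array([[a,b],[-a,b],[-a,-b],[a,-b]])/2
_t=np.linspace(0,2*np.pi,40)
FOOT=dict(round=.032*np.c_[np.cos(_t),np.sin(_t)],small=.023*np.c_[np.cos(_t),np.sin(_t)],square=box(.06,.06),oblong=box(.066,.044),
 cross=np.array([[33,12],[12,12],[12,33],[-12,33],[-12,12],[-33,12],[-33,-12],[-12,-12],[-12,-33],[12,-33],[12,-12],[33,-12]])/1000)
def outl(n,x,y,a,z=0):
    "foot-top outline and post-top outline in world"
    return [np.c_[rot(p,np.radians(a))+[x,y],np.full(len(p),z+h)] for p,h in((FOOT[n],.026),(box(.024,.024),.092))]
def crop(s,c,w,k,lines):
    "k-fold enlarged w-pixel square around world point c, with outlines"
    u=w2p(s,[c])[0]; o=np.round(u-w/2).astype(int)
    im=cv2.copyMakeBorder(s["frame"],200,200,200,200,cv2.BORDER_CONSTANT)[o[1]+200:o[1]+200+w,o[0]+200:o[0]+200+w,::-1]
    im=cv2.resize(im,None,fx=k,fy=k,interpolation=cv2.INTER_CUBIC)
    for L in lines: cv2.polylines(im,[np.round(((w2p(s,L)-o+.5)*k-.5)*8).astype(int)],True,(0,200,0),1,cv2.LINE_AA,3)
    return im
E
python3 - <<'E'
from h import *; from station import r; import pickle
from scipy.optimize import least_squares
d=pickle.load(open("d1.pkl","rb"))
clicks=dict(square=("R",[(512,266),(563,220),(610,272),(558,318)]),oblong=("L",[(388,263),(450,228),(480,270),(415,308)]))
B={}
for n,(k,c) in clicks.items():
    P=p2w(d[k],(np.array(c)+.5)*.64-.5,.026); print(n,np.linalg.norm(np.diff(P,axis=0),axis=1).round(4))
    e=(P[1]-P[0])+(P[2]-P[3]); a=np.degrees(np.arctan2(e[1],e[0])); B[n]=(k,*P[:,:2].mean(0),a)
# post top quads + disc centres
for n,k,c,q in(("round","L",(572,194),[(597,187),(625,182),(628,215),(598,222)]),("small","R",(250,220),[(217,213),(250,223),(236,255),(205,241)]),("cross","R",(415,267),None)):
    P=p2w(d[k],[(np.array(c)+.5)*.64-.5],.026)[0]
    a=45
    if q:
        Q=p2w(d[k],(np.array(q)+.5)*.64-.5,.092); e=(Q[1]-Q[0])+(Q[2]-Q[3]); a=np.degrees(np.arctan2(e[1],e[0])); print(n,P,Q.mean(0))
    B[n]=(k,P[0],P[1],a)
for n in B: print(n,np.round(B[n][1:],4))
pickle.dump(B,open("B.pkl","wb"))
ims=[crop(d[v[0]],(v[1],v[2],.05),80,3,outl(n,*v[1:])) for n,v in B.items()]
o=r.sense()["orientation"]
for k,y in(("rL",.14),("rR",-.16)):
    r.reach([.65,y,.39],o); r.wait(.3); d[k]=s=r.snapshot("wrist")
    cv2.imwrite(f"pics/{k}.png",s["frame"][:,:,::-1])
pickle.dump(d,open("d1.pkl","wb"))
cv2.imwrite("pics/fit1.png",np.vstack([np.hstack(ims[:3]),np.hstack(ims[3:]+[ims[0]*0])]))
cv2.imwrite("pics/rk.png",np.vstack([cv2.resize(d[k]["frame"][:,:,::-1][:240],(640,300),interpolation=cv2.INTER_CUBIC) for k in("rL","rR")]))
E
```

```text
square [0.0554 0.0629 0.0581]
oblong [0.0586 0.0441 0.0637]
round [0.39909234 0.29396252 0.026     ] [0.39824382 0.29740044 0.092     ]
small [ 0.42376305 -0.28705781  0.026     ] [ 0.42338249 -0.2835552   0.092     ]
square [ 4.625000e-01 -2.780000e-02  1.356898e+02]
oblong [  0.4618   0.1837 121.6378]
round [  0.3991   0.294  102.9611]
small [ 0.4238 -0.2871 69.1948]
cross [ 0.4618 -0.1512 45.    ]
```

View pics/fit1.png

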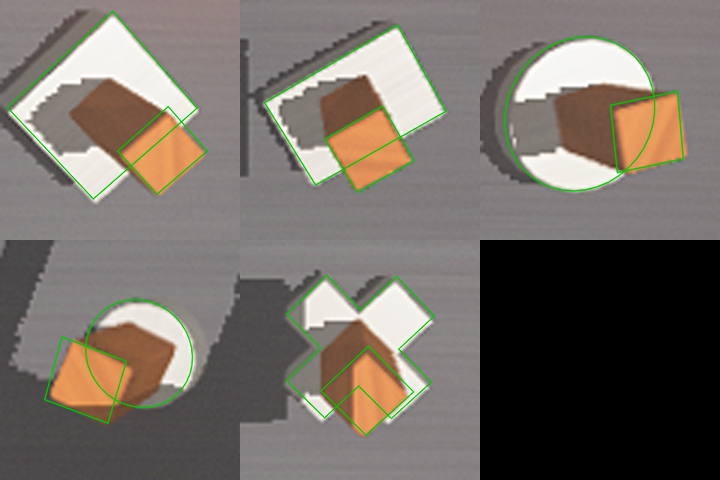

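View pics/rk.png

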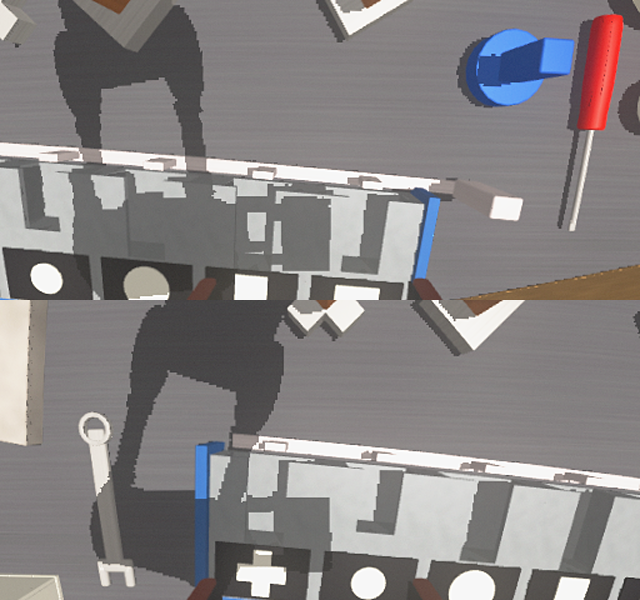

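The models fit well on all five blocks. In the rack views, the teeth tops are at rL (367,182), (263,173), (162,163), (60,155), and the handle top is at (506,208). The labels are visible too, so I'll fit the rack from these.

```bash
python3 - <<'E'
from h import *; import pickle
d=pickle.load(open("d1.pkl","rb"))
f=lambda c,dy=0:(np.array(c)-[0,dy]+.5)/1.25-.5
teeth=np.vstack([p2w(d["rL"],f([(367,181),(263,172),(162,162),(60,154)]),.044),p2w(d["rR"],f([(275,445),(375,455),(477,466),(573,476)],300),.044)])
lab=np.vstack([p2w(d["rL"],f([(251,287),(146,283),(46,278)]),.058),p2w(d["rR"],f([(471,588),(368,582),(262,573)],300),.058)])
h=p2w(d["rL"],f([(506,208)]),.095)
print(teeth.round(4)[:,:2],lab.round(4)[:,:2],h)
t=teeth[:,:2]; idx=np.array([2,1,0,-1,-2,-1,0,1]); idx[:4]=[2,1,0,-1]
A=np.c_[idx*.096,np.ones(8)]; sx=np.linalg.lstsq(A,t,rcond=None)[0]; print(sx, "res",(t-A@sx).round(4))
yaw=np.arctan2(-sx[0,0],sx[0,1]); ex=np.array([np.cos(yaw),np.sin(yaw)]); ey=np.array([-ex[1],ex[0]])
o=sx[1]+.062*ex; print("rack o",o,"yaw",np.degrees(yaw))
for P in(*lab,*h): print(((P[:2]-o)@ex).round(4),((P[:2]-o)@ey).round(4))
Rk=lambda x,y,z:np.r_[o+x*ex+y*ey,z]
L=[]
for i in range(-2,3):
    y=i*.096
    L+=[[Rk(-.062+a,y+b,.044) for a,b in((-.004,-.009),(-.004,.009),(.004,.009),(.004,-.009))],[Rk(a,y+b,.056) for a,b in((-.052,-.017),(-.052,.017),(.0,.017),(.0,-.017))]]
L=[np.array(l) for l in L]+[np.array([Rk(-.052,.24,.056),Rk(-.052,-.24,.056)]),np.array([Rk(-.067,.24,.01),Rk(-.067,-.24,.01)])]
ims=[]
for k in("rL","rR"):
    im=cv2.resize(d[k]["frame"][90:240,:,::-1],None,fx=1.5625,fy=1.5625,interpolation=cv2.INTER_CUBIC)
    for l in L: cv2.polylines(im,[np.round((w2p(d[k],l)-[0,90])*1.5625*8).astype(int)],True,(0,0,255),1,cv2.LINE_AA,3)
    ims.append(im)
cv2.imwrite("pics/rkfit.png",np.vstack(ims)); pickle.dump((o,yaw),open("rack.pkl","wb"))
E
```

```text
[[ 0.6185  0.1842]
 [ 0.6116  0.0941]
 [ 0.6033  0.0065]
 [ 0.5958 -0.0855]
 [ 0.5889 -0.1932]
 [ 0.5961 -0.1082]
 [ 0.6035 -0.0189]
 [ 0.6098  0.0707]] [[ 0.7136  0.082 ]
 [ 0.7113 -0.0148]
 [ 0.7084 -0.1118]
 [ 0.7124 -0.015 ]
 [ 0.7072 -0.1101]
 [ 0.6998 -0.2053]] [[0.62939398 0.28424501 0.095     ]]
[[ 0.0770587   0.96644722]
 [ 0.60343113 -0.00628571]] res [[ 0.0003  0.0049]
 [ 0.0008  0.0077]
 [-0.0001  0.0128]
 [-0.0003  0.0135]
 [ 0.0003 -0.0013]
 [ 0.     -0.0092]
 [ 0.0001 -0.0126]
 [-0.001  -0.0158]]
rack o [ 0.66523498 -0.01121358] yaw -4.558776785478072
0.0408 0.0968
0.0462 0.0001
0.051 -0.0968
0.0473 -0.0
0.0497 -0.0952
0.0499 -0.1907
-0.0592 0.2917
```

View pics/rkfit.png

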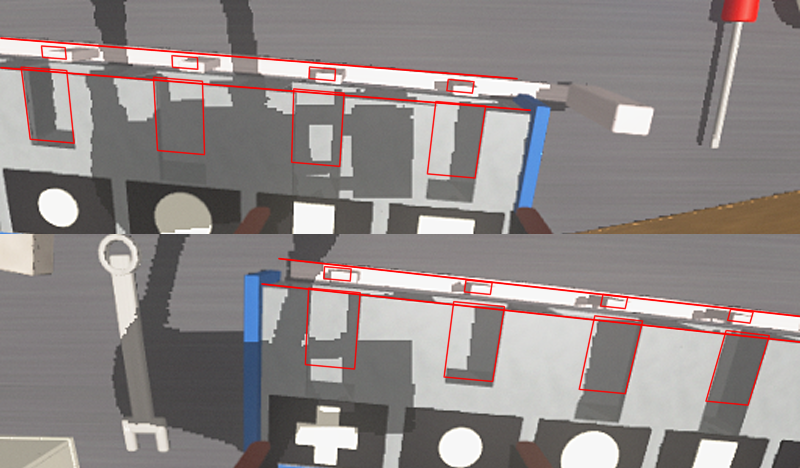

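The overlay agrees with the roof edge, slits and label centres: rack yaw is −4.56° and the bays sit at 0, ±96 and ±192 mm. Now I'll open the keeper.

```bash
cat > act.py <<'E'
from h import *; from station import r; import pickle
o,yaw=pickle.load(open("rack.pkl","rb")); YAW=np.degrees(yaw); ex=np.array([np.cos(yaw),np.sin(yaw)]); ey=np.array([-ex[1],ex[0]])
Rk=lambda x,y,z:np.r_[o+x*ex+y*ey,z]
BAY=dict(square=.192,oblong=.096,round=0,small=-.096,cross=-.192)
HX=dict(round=-.012,square=-.014,cross=-.011,oblong=-.011,small=-.021)
def near(a,ref,step): return a+step*round((ref-a)/step)
def st(m):
    s=r.sense(); print(m,"t%.1f"%s["clock"],"tcp",np.round(s["tcp_pos"],4),"F",np.round(s["contact_force"],1),"op %.4f"%s["opening"],"gf %.1f"%s["gripper_force"]); return s
def go(p,y,speed=.15): r.servo_line(list(p),[180,0,y],speed)
E
python3 - <<'E'
from act import *
y=near(YAW+90,175.4,180)  # closes along rack x
y=YAW+90
print(r.inverse_kinematics(list(Rk(-.061,.2917,.241)),[180,0,y]))
r.let_go()
r.reach(list(Rk(-.061,.2917,.33)),[180,0,y])
go(Rk(-.061,.2917,.241),y,.1); st("down")
r.grab(40); st("grip")
go(Rk(-.061,.2917+.030,.241),y,.05); st("30")
for k in(.040,.045,.048,.050):
    go(Rk(-.061,.2917+k,.241),y,.03); st(k)
s=r.snapshot("top"); cv2.imwrite("pics/open.png",cv2.resize(s["frame"][70:220,90:390,::-1],None,fx=2.6,fy=2.6,interpolation=cv2.INTER_CUBIC))
E
```

```text
[ 2.15500388e+01  2.04059446e+01  6.97144952e+01 -2.54444375e-14
  8.98795602e+01  2.61088156e+01]
down t10.3 tcp [0.6278 0.2845 0.2421] F [-0.7 -0.  -0.1] op 0.0878 gf 0.0
grip t11.4 tcp [0.6291 0.2839 0.2409] F [11.4  0.3 -2.7] op 0.0179 gf 40.0
30 t12.1 tcp [0.6316 0.3137 0.241 ] F [11.2  0.5 -2.4] op 0.0182 gf 40.0
0.04 t12.6 tcp [0.6324 0.3236 0.2409] F [10.4 -0.2 -2.9] op 0.0177 gf 40.0
0.045 t12.9 tcp [0.6328 0.3285 0.241 ] F [ 9.9 -0.3 -3.4] op 0.0180 gf 40.0
0.048 t13.2 tcp [0.6331 0.3295 0.2409] F [ 8.1 -8.9 -0.4] op 0.0184 gf 40.0
0.05 t13.4 tcp [0.6333 0.3302 0.2409] F [  5.3 -15.    1.8] op 0.0177 gf 40.0
```

```bash
python3 - <<'E'
from act import *
y=YAW+90
for k in(.052,.054): go(Rk(-.059,.2917+k,.241),y,.03); s=st(k)
r.let_go(); s=st("open")
p=np.array(s["tcp_pos"]); go(p+[0,0,.1],y,.15); 
r.reach([.5,.3,.40],[180,0,y]); r.wait(.2); s=st("away")
w=r.snapshot("wrist"); t=r.snapshot("top"); pickle.dump((w,t),open("d2.pkl","wb"))
im=cv2.resize(t["frame"][75:240,120:400,::-1],(792,467),interpolation=cv2.INTER_CUBIC); cv2.imwrite("pics/open.png",im)
hsv=cv2.cvtColor(t["frame"],cv2.COLOR_RGB2HSV); m=cv2.inRange(hsv,(3,90,60),(16,255,255)); n,l,q,c=cv2.connectedComponentsWithStats(m)
for i in range(1,n):
    if 40<q[i,4]<300: print(q[i,4],p2w(t,[c[i]],.08)[0].round(3))
E
```

```text
0.052 t13.7 tcp [0.6343 0.3313 0.2408] F [ -7.  -21.2   5.9] op 0.0181 gf 40.0
0.054 t14.0 tcp [0.6345 0.3323 0.2407] F [ -8.5 -25.9   6.3] op 0.0180 gf 40.0
open t15.1 tcp [0.6339 0.3381 0.241 ] F [ 0.  -0.1 -0.2] op 0.0880 gf 0.0
away t16.8 tcp [0.5012 0.3002 0.3979] F [ 0.2 -0.6  0. ] op 0.0876 gf 0.0
82 [0.778 0.427 0.08 ]
49 [0.488 0.422 0.08 ]
103 [0.462 0.181 0.08 ]
82 [ 0.464 -0.027  0.08 ]
107 [ 0.462 -0.151  0.08 ]
138 [ 0.424 -0.282  0.08 ]
```

View pics/open.png

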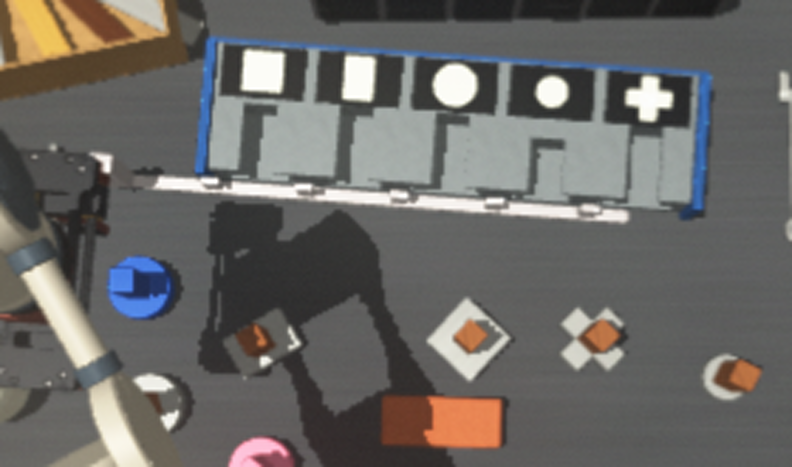

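The keeper is fully open, with all teeth between the mouths. Square, cross, oblong and small are unmoved; round is hidden by the arm. I'll start with the cross.

```bash
cat >> act.py <<'E'
B=pickle.load(open("B.pkl","rb"))
def posts(t):
    hsv=cv2.cvtColor(t["frame"],cv2.COLOR_RGB2HSV); m=cv2.inRange(hsv,(3,90,60),(16,255,255)); n,l,q,c=cv2.connectedComponentsWithStats(m)
    return np.array([p2w(t,[c[i]],.08)[0] for i in range(1,n) if 40<q[i,4]<300])
def check(n):
    P=posts(r.snapshot("top")); e=P[:,:2]-np.array(B[n][1:3]); i=np.argmin(np.hypot(*e.T)); print(n,"post offset",e[i].round(3)); return np.hypot(*e[i])<.010
G=.070+.163
def pick(n):
    _,x,y,a=B[n]; th=near(a,YAW+180,180 if n=="oblong" else 90); p=np.array([x,y,0])
    r.let_go(); r.reach(list(p+[0,0,.36]),[180,0,th]); go(p+[0,0,G],th,.12); r.grab(45); s=st("gripped "+n)
    go(p+[0,0,G+.125],th,.15); s=st("lifted"); return abs(s["opening"]-.024)<.003
def place(n,dy=0):
    y=BAY[n]+dy; h=HX[n]; Y=YAW+180; z=.015+G
    r.reach(list(Rk(-.118,y,.115+G)),[180,0,Y]); go(Rk(-.118,y,z),Y,.12); f0=np.array(st("pre")["contact_force"])
    for x in np.r_[np.arange(-.108,h-.008,.008),np.arange(h-.008,h+.0081,.001)]:
        go(Rk(x,y,z),Y,.06 if x<h-.008 else .03); s=r.sense(); f=np.array(s["contact_force"])-f0; fx,fy=f[:2]@ex,f[:2]@ey
        if fx<-8 or abs(fy)>12 or abs(f[2])>12:
            print("contact cmd x-h %.4f"%(x-h),"act",((np.array(s["tcp_pos"])[:2]-o)@ex-h).round(4),"fx %.1f fy %.1f fz %.1f"%(fx,fy,f[2])); break
    if x<h-.006: st("EARLY"); return False
    go(Rk(x,y,z-.002),Y,.02); st("low"); r.let_go(); st("released"); go(Rk(x,y,.34),Y,.15); return True
def job(n):
    return check(n) and pick(n) and place(n)
E
python3 - <<'E'
from act import *
print(job("cross"))
E
```

```text
cross post offset [ 0. -0.]
gripped cross t21.0 tcp [ 0.4619 -0.1511  0.233 ] F [ 0.6  1.5 -0.2] op 0.0236 gf 45.0
lifted t22.0 tcp [ 0.4617 -0.1512  0.3566] F [ 0.4  0.1 -2.5] op 0.0236 gf 45.0
pre t23.7 tcp [ 0.5326 -0.1933  0.2491] F [ 0.9 -0.3 -2.5] op 0.0243 gf 45.0
contact cmd x-h 0.0010 act 0.0003 fx -8.4 fy 0.5 fz 3.5
low t29.9 tcp [ 0.6393 -0.2019  0.246 ] F [-6.7  1.   0.8] op 0.0233 gf 45.0
released t31.0 tcp [ 0.64   -0.2018  0.246 ] F [ 0.1  0.4 -0. ] op 0.0875 gf 0.0
True
```

```bash
python3 - <<'E'
from act import *
for n in("small","square","oblong"):
    ok=job(n); print(ok)
    if not ok: break
r.reach([.45,.0,.45],[180,0,YAW+180]); r.wait(.2)
print(posts(r.snapshot("top")).round(3)); st("end")
w=r.snapshot("wrist"); t=r.snapshot("top"); pickle.dump((w,t),open("d3.pkl","wb"))
cv2.imwrite("pics/p3.png",cv2.resize(t["frame"][75:280,90:400,::-1],(792,524),interpolation=cv2.INTER_CUBIC))
E
```

```text
small post offset [-0.001 -0.005]
gripped small t35.2 tcp [ 0.4238 -0.2869  0.233 ] F [-0.1  1.1  1. ] op 0.0241 gf 44.0
lifted t36.1 tcp [ 0.4237 -0.287   0.3566] F [ 0.6  0.7 -2.7] op 0.0240 gf 44.0
pre t38.0 tcp [ 0.5402 -0.0977  0.2491] F [ 0.7  0.9 -2.9] op 0.0238 gf 44.0
contact cmd x-h 0.0040 act 0.0032 fx -9.1 fy -0.8 fz 4.6
low t44.5 tcp [ 0.6398 -0.1056  0.246 ] F [-8.3  0.8  1. ] op 0.0239 gf 45.0
released t45.6 tcp [ 0.6407 -0.1056  0.246 ] F [ 0.6  0.3 -0.4] op 0.0879 gf 0.0
True
square post offset [0.018 0.036]
False
[[ 0.909  0.462  0.08 ]
 [ 0.862  0.278  0.08 ]
 [ 0.639 -0.202  0.08 ]
 [ 0.638 -0.106  0.08 ]
 [ 0.462  0.181  0.08 ]
 [ 0.4    0.292  0.08 ]]
end t47.6 tcp [ 4.508e-01 -4.000e-04  4.489e-01] F [-0.1 -0.8  0.3] op 0.0882 gf 0.0
```

View pics/p3.png

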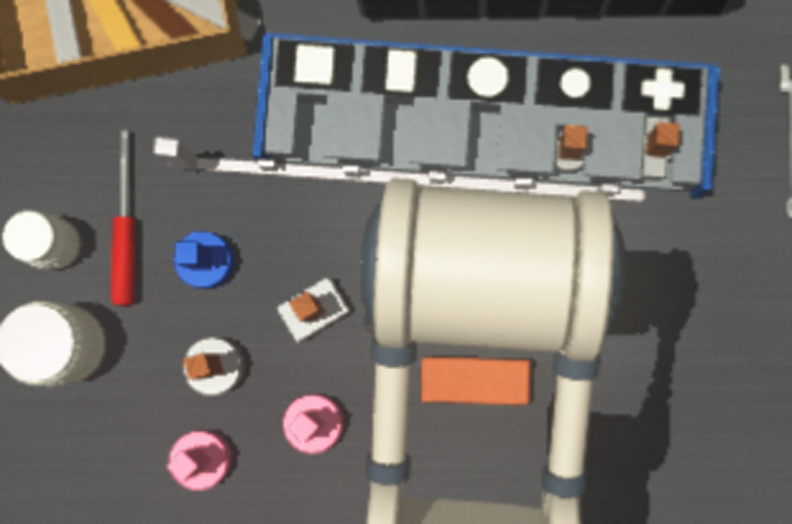

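The top view shows cross and small in their bays at (663,137) and (573,142). The square is under the arm and seems to have been knocked, since it is offset by (18, 36) mm. I'll remeasure it from the wrist.

```bash
python3 - <<'E'
from act import *
r.reach([.45,.22,.45],[180,0,YAW+180]); r.wait(.2)
t=r.snapshot("top"); P=posts(t); print(P.round(3))
w,_=pickle.load(open("d3.pkl","rb"))
im=crop(w,(.475,-.01,.03),120,5,[]); cv2.imwrite("pics/sq.png",im); u=w2p(w,[(.475,-.01,.03)])[0]; print(np.round(u-60))
E
```

```text
[[ 0.847  0.274  0.08 ]
 [ 0.782  0.428  0.08 ]
 [ 0.639 -0.202  0.08 ]
 [ 0.637 -0.106  0.08 ]
 [ 0.486  0.256  0.08 ]
 [ 0.48   0.009  0.08 ]
 [ 0.4    0.294  0.08 ]]
[186. 118.]
```

View pics/sq.png

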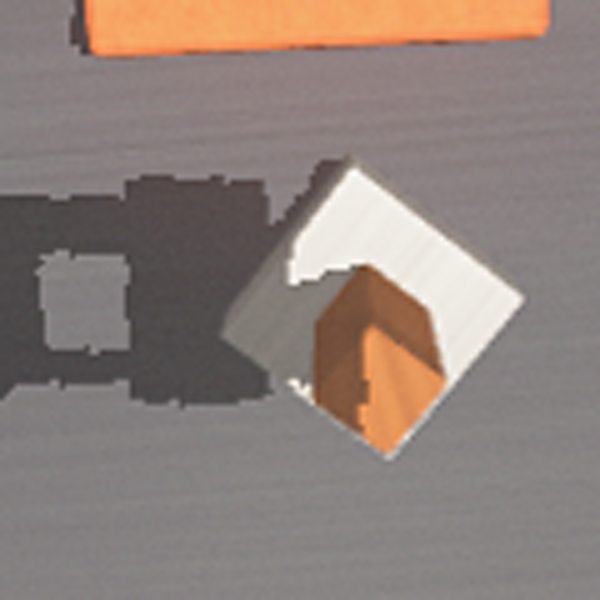

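The square was knocked. Its foot corners in the crop are top (355,165), right (524,298), bottom (389,458) and left (222,332). I'll update its pose and continue.

```bash
python3 - <<'E'
from act import *
w,_=pickle.load(open("d3.pkl","rb"))
P=p2w(w,(np.array([(355,165),(524,298),(389,458),(222,332)])+.5)/5-.5+[186,118],.026)
print(np.linalg.norm(np.diff(P,axis=0),axis=1)); e=(P[1]-P[0])+(P[2]-P[3])
B["square"]=("W",*P[:,:2].mean(0),np.degrees(np.arctan2(e[1],e[0]))); print(B["square"]); pickle.dump(B,open("B.pkl","wb"))
for n in("square","round","oblong"):
    ok=job(n); print(ok)
    if not ok: break
E
```

```text
[0.05965927 0.05977153 0.05990329]
('W', np.float64(0.4813031109309727), np.float64(0.009467971760207753), np.float64(47.03350183880002))
square post offset [-0.001 -0.   ]
gripped square t52.3 tcp [0.4813 0.0095 0.233 ] F [-0.  -0.8 -0.1] op 0.0240 gf 44.9
lifted t53.2 tcp [0.4812 0.0095 0.3565] F [ 0.  -0.  -4.8] op 0.0238 gf 44.9
pre t55.0 tcp [0.5632 0.1895 0.2492] F [ 1.1  0.2 -3.5] op 0.0233 gf 44.9
contact cmd x-h 0.0040 act 0.0032 fx -10.0 fy 0.2 fz 3.3
low t61.8 tcp [0.6697 0.1812 0.2461] F [-8.1  0.5 -1.3] op 0.0240 gf 44.9
released t62.9 tcp [0.6705 0.181  0.246 ] F [1.1 0.4 0.3] op 0.0878 gf 0.0
True
round post offset [ 0.001 -0.002]
gripped round t67.3 tcp [0.3991 0.2942 0.2331] F [-0.9  1.5 -0.2] op 0.0234 gf 45.0
lifted t68.2 tcp [0.399  0.2939 0.3565] F [ 0.2  0.5 -3.8] op 0.0239 gf 45.0
pre t70.5 tcp [ 0.5479 -0.0018  0.2491] F [ 0.4  0.4 -2.9] op 0.0240 gf 45.0
contact cmd x-h 0.0030 act 0.002 fx -10.0 fy -0.6 fz 4.8
low t77.0 tcp [ 0.6552 -0.0103  0.2462] F [-9.2  0.6  3.4] op 0.0237 gf 45.0
released t78.1 tcp [ 0.6563 -0.0105  0.246 ] F [-0.5 -0.2  0.4] op 0.0878 gf 0.0
True
oblong post offset [ 0.    -0.002]
gripped oblong t82.6 tcp [0.4619 0.1837 0.2329] F [-0.2 -0.  -0.7] op 0.0238 gf 44.9
lifted t83.6 tcp [0.4617 0.1836 0.3565] F [-0.7  0.3 -4.3] op 0.0240 gf 44.9
pre t85.6 tcp [0.5555 0.0939 0.2491] F [ 1.3  0.4 -3.3] op 0.0236 gf 44.9
contact cmd x-h 0.0040 act 0.003 fx -9.6 fy -2.1 fz 4.1
low t92.5 tcp [0.6649 0.0853 0.246 ] F [-8.6  2.  -0.8] op 0.0239 gf 44.9
released t93.6 tcp [0.6659 0.085  0.246 ] F [ 0.8 -0.8 -0. ] op 0.0877 gf 0.0
True
```

All five are in. Most blocks stopped about 3 mm past the estimated home and cross at 0.3 mm, so I'll check the seating with an overlay of rack x +2.7 mm.

```bash
python3 - <<'E'
from act import *
for k,y in(("a",.14),("b",-.16)):
    r.reach([.62,y,.42],[180,0,YAW+180]); r.wait(.3); w=r.snapshot("wrist"); pickle.dump(w,open(f"f{k}.pkl","wb"))
    im=cv2.resize(w["frame"][70:250,:,::-1],None,fx=1.5625,fy=1.5625,interpolation=cv2.INTER_CUBIC)
    for n in BAY:
        p=Rk(HX[n]+.0027,BAY[n],0); L=outl(n,p[0],p[1],YAW,.012)[1]
        cv2.polylines(im,[np.round((w2p(w,L)-[0,70]+.5)*1.5625*8).astype(int)],True,(0,255,0),1,cv2.LINE_AA,3)
    cv2.imwrite(f"pics/f{k}.png",im)
cv2.imwrite("pics/f.png",np.vstack([cv2.imread("pics/fa.png"),cv2.imread("pics/fb.png")]))
E
```

```text
(no output)
```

View pics/f.png

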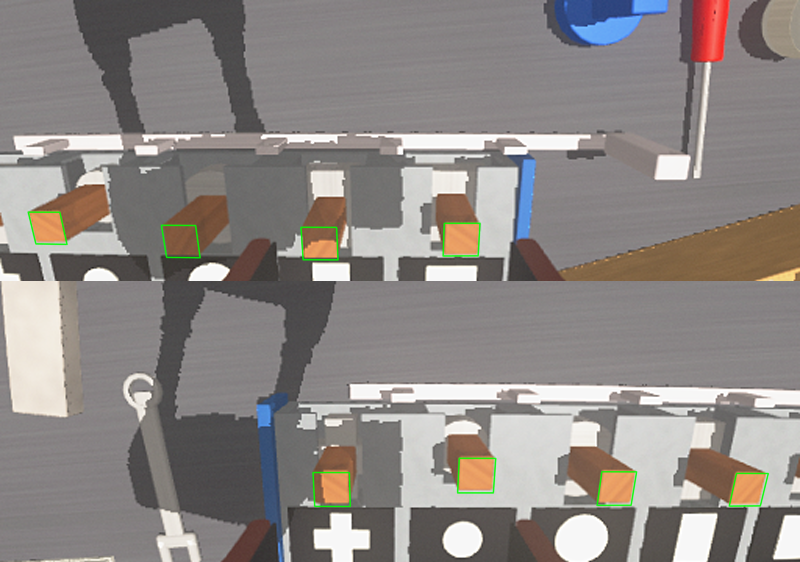

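The overlay agrees to about 1–2 mm everywhere. I'll re-grip the cross and press it more firmly to be sure, then check the numbers.

```bash
python3 - <<'E'
from act import *
n="cross"; Y=YAW+180; y=BAY[n]; h=HX[n]; z=.013+G
r.reach(list(Rk(h,y,.34)),[180,0,Y]); go(Rk(h,y,z),Y,.12); f0=np.array(st("d")["contact_force"]); r.grab(45); st("g")
for x in np.arange(h,h+.007,.001):
    go(Rk(x,y,z),Y,.02); s=r.sense(); f=np.array(s["contact_force"])-f0; print("%.3f"%(x-h),((np.array(s["tcp_pos"])[:2]-o)@ex-h).round(4),(f[:2]@ex).round(1),(f[:2]@ey).round(1),f[2].round(1))
    if f[:2]@ex<-16: break
r.let_go(); st("rel"); go(Rk(x,y,.34),Y,.15)
E
```

```text
d t98.1 tcp [ 0.6393 -0.2018  0.2474] F [ 0.6 -0.2  0.2] op 0.0878 gf 0.0
g t99.1 tcp [ 0.639  -0.2018  0.2459] F [-0.6 -0.7 -0.8] op 0.0242 gf 45.0
0.000 -0.0 -0.1 -0.4 -1.2
0.001 0.0007 -6.1 0.3 1.9
0.002 0.0012 -9.2 0.6 2.9
0.003 0.0017 -12.9 0.4 5.9
0.004 0.0022 -15.7 0.8 7.5
0.005 0.0027 -20.5 1.1 9.4
rel t101.7 tcp [ 0.644  -0.2021  0.246 ] F [-0.1 -1.   0.5] op 0.0878 gf 0.0
```

The cross is firmly against its stop. Now I'll shut the keeper.

```bash
python3 - <<'E'
from act import *
y=YAW+90; H=.2917; X=-.0592
r.reach(list(Rk(X,H+.047,.36)),[180,0,y]); go(Rk(X,H+.047,.241),y,.12); st("down"); r.grab(40); st("grip")
go(Rk(X,H+.010,.241),y,.06); st("10")
for k in(.004,.001,-.001,-.003,-.005,-.007,-.009):
    go(Rk(X,H+k,.241),y,.03); s=st(k)
    if np.array(s["contact_force"])[:2]@ey>22: break
r.let_go(); s=st("open"); go(np.array(s["tcp_pos"])+[0,0,.11],y); 
r.reach([.42,.1,.45],[180,0,YAW+180]); r.wait(.3); st("away")
t=r.snapshot("top"); cv2.imwrite("pics/end.png",cv2.resize(t["frame"][75:280,90:400,::-1],(792,524),interpolation=cv2.INTER_CUBIC))
E
```

```text
down t105.7 tcp [0.6334 0.3312 0.2424] F [ 0.1 -0.2  0.6] op 0.0882 gf 0.0
grip t106.7 tcp [0.6336 0.3309 0.241 ] F [ 5.5  1.8 -2.2] op 0.0183 gf 40.0
10 t107.5 tcp [0.6306 0.2937 0.241 ] F [ 4.3 -2.3 -2.4] op 0.0179 gf 40.0
0.004 t107.9 tcp [0.6301 0.288  0.241 ] F [ 3.9 -2.  -2.1] op 0.0178 gf 40.0
0.001 t108.1 tcp [0.6298 0.2851 0.241 ] F [ 5.   0.2 -1.2] op 0.0177 gf 40.0
-0.001 t108.4 tcp [0.6297 0.2833 0.241 ] F [ 6.4 -0.2 -2.3] op 0.0179 gf 40.0
-0.003 t108.6 tcp [0.6295 0.2827 0.241 ] F [ 8.   7.  -3.2] op 0.0179 gf 40.0
-0.005 t108.9 tcp [0.6293 0.282  0.241 ] F [10.3 11.4 -4.5] op 0.0176 gf 40.0
-0.007 t109.1 tcp [0.6291 0.2812 0.2411] F [11.5 17.6 -6.4] op 0.0181 gf 40.0
-0.009 t109.4 tcp [0.6289 0.2803 0.2411] F [13.3 21.8 -8.4] op 0.0178 gf 40.0
open t110.5 tcp [0.6287 0.2753 0.241 ] F [ 0.2  0.4 -0.2] op 0.0878 gf 0.0
away t113.3 tcp [0.4202 0.1001 0.4498] F [-0.4 -0.5  0. ] op 0.0876 gf 0.0
```

View pics/end.png

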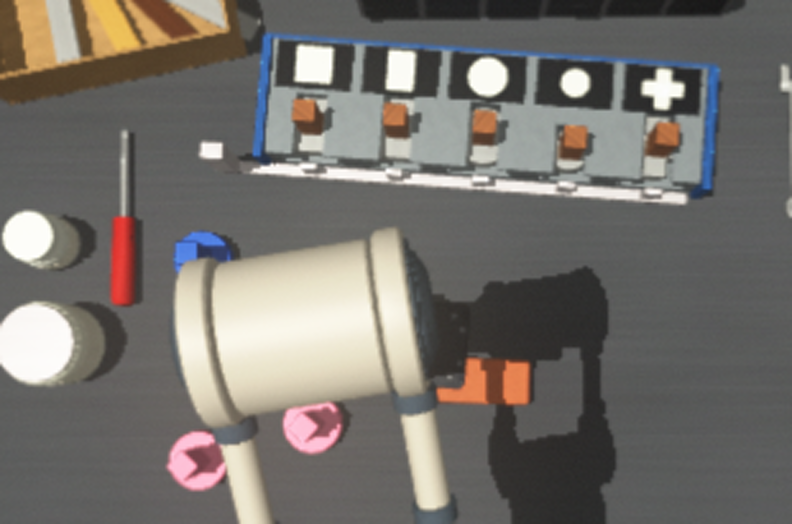

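The picture shows all five posts in their matching bays (306,115) to (665,137). The keeper is shut, with a tooth in the middle of each mouth, and the bystanders in view have not moved. Handing in.

```bash
python3 -c "
from station import r
print(r.hand_in())"
```

```text
the job is handed in; nothing more can be done
None
```

All five blocks are in their matching bays, pushed in until they met the back stop. The keeper is shut again and the job is handed in at about 113 s of the 210 s allowed; the hand-in returned no verdict.

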